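Nest the biscuit cutters in their tin

ROBOT

A 6-joint arm with a two-finger parallel gripper is mounted at the origin on a cart in front of the work surface, level with it; the furniture and walls round the work are solid. World frame = base frame: x ahead of the robot, y to its left, z up, the work surface at z = 0. Lengths are in m, angles in degrees, forces in N, time in s.
With the tool pointing down it reaches from about 0.35 to 0.875 m from the base axis. Payload 4.2 kg.
Tool frame: the origin (TCP) lies between the finger pads; the fingertips stand 14 mm ahead of it and the grasp point (between the pads) lies 5 mm behind it; z points along the fingers, y is the line along which they close (so a half turn about z gives the same grasp; the last joint's range is limited). The gripper opens to 87 mm and grips with 3 to 60 N. Pads are 19 mm wide; open, the fingers measure 117 mm over their backs; the gripper's body (75 mm by 190 mm) begins 51 mm behind the grasp point.
Start: joints at [83.514, 22.042, 0.453, 0, -68.411, -14.817], TCP at [0.227, 0.582, 0.237] pointing down, gripper open.
Joint ranges: [-179.83, 179.83], [-69.29, 118.12], [-61.27, 80.66], [-181.25, 117.63], [-171.15, -9.14], [-177.46, 177.46]. Speed limits (degrees/s): [159.86, 159.86, 180, 180, 180, 180].

INTERFACE

Orientations are given as a 3x3 rotation matrix whose columns are the frame's x, y, z axes.
In Python, from station import * gives the robot as it stands. The module is installed in compiled form; this text tells all that it offers.
- The arm moves only by the tool play_rows, never from a script. Its argument "steps" is a list of rows, each an object of numbers: "ax", "ay", "az": the turn, a rotation vector about the tool's x, y, z in degrees; "dx", "dy", "dz": the shift along the tool's x, y, z in mm; "claw": the finger opening in mm, from 0 to 87. A call has 1 to 20 rows; each row shifts and turns the commanded pose from where the row before left it, along the tool's axes as they then stand; what a row does not reach is not made up. A row lasts 1/10 s, in which the tool goes at most 50 mm and 8.59 degrees, less where a joint would pass 70% of its speed; a pose out of reach is approached as far as the arm can. A call with a gripper value outside its range is refused whole. The fingers move at their own pace and stop on an object; the grip force is fixed at half the most. Time passes only in rows, so rows that do not move let the fingers close. It gives the time, the measured TCP pose, the force, the opening and the grip force at its end, in the units of the state.
- sense(): the state, without advancing time (a new reading comes with each control period).
- capture(name): name is "scene" or "top" or "wrist"; returns a dict with "frame" (480x640x3 uint8, blue, green, red), "range_z" (480x640 float32, m along the optical axis (not along the pixel's ray), 0 where there is no reading), "fx", "fy", "cx", "cy" (pixels), "xyz" and "rotation" of the camera in the world. Camera axes: x right, y down, z forward; pixel columns grow to the right and rows downward; lengths in m; the calibration is good to about 2 mm. The wrist camera is an equidistant fisheye: a pixel r from the principal point sees the ray r / f radians off the axis. A picture is of the moment at which its call begins.
- finish_job(): hands the job in; it is judged then, once.
The state is a dict: "time_s": time; "joints": joint angles; "joint_velocities": joint speeds; "effort": joint torques, N m; "tcp_pos": TCP position; "ee_rot": TCP orientation; "wrist_force": force on the tool from outside, world axes, zero at the start; "moment": the same for the moment, N m; "gripper_width": opening from 0.0 (shut) to 1.0 (fully open); "gripper_force": force on a finger pad.
Only numpy, scipy, OpenCV 4.12 (cv2) and the standard library are available. Lean on these libraries where they do the work, as an engineer would, in place of code of your own. Each camera call takes 0.05 s, during which the arm holds its last target. There are 200 camera calls.

TASK

Put the four biscuit cutters away nested in their shallow round tin: stand the smallest upright in the middle of the tin, then lower each next larger one over it in order of size, until all four stand flat on the tin's floor, one inside another. Set each one down rather than letting it drop, and leave the spice jars and the salt shaker standing where they are.

Things in the scene. Friction and masses are not known exactly. Their poses are not given: they have to be found in the camera images.
- cutter_40: The smallest of 4 biscuit cutters: bottomless steel ring, 40 mm outside, 35 mm inside diameter, 24 mm high; two straps 2.5 x 10 mm rise from its wall and carry a wooden grip bar across the top, along the cutter's x, full width, 12 mm wide (y: pinch here from above), 14 mm tall, top 54 mm above the lower edge; open below it. Loose, 60 g. Origin: ring centre at its lower edge, z up.
- cutter_58: The second smallest of 4 biscuit cutters: bottomless steel ring, 58 mm outside, 53 mm inside diameter, 24 mm high; two straps 2.5 x 10 mm rise from its wall and carry a wooden grip bar across the top, along the cutter's x, full width, 12 mm wide (y: pinch here from above), 14 mm tall, top 76 mm above the lower edge; open below it. Loose, 80 g. Origin: ring centre at its lower edge, z up.
- cutter_76: The second largest of 4 biscuit cutters: bottomless steel ring, 76 mm outside, 71 mm inside diameter, 24 mm high; two straps 2.5 x 10 mm rise from its wall and carry a wooden grip bar across the top, along the cutter's x, full width, 12 mm wide (y: pinch here from above), 14 mm tall, top 98 mm above the lower edge; open below it. Loose, 100 g. Origin: ring centre at its lower edge, z up.
- cutter_94: The largest of 4 biscuit cutters: bottomless steel ring, 94 mm outside, 89 mm inside diameter, 24 mm high; two straps 2.5 x 10 mm rise from its wall and carry a wooden grip bar across the top, along the cutter's x, full width, 12 mm wide (y: pinch here from above), 14 mm tall, top 120 mm above the lower edge; open below it. Loose, 120 g. Origin: ring centre at its lower edge, z up.
- tin: Shallow round open metal tin that the cutters are kept in: 120 mm outside diameter, rim 12 mm high, flat floor 3 mm thick and 111 mm across inside. Loose, about 0.6 kg. Origin: centre of its underside; z up.
- spice_a: Spice jar with dark green contents and a black cap, 44 mm diameter, 107 mm tall. A loose bystander that stands behind the work. Origin: centre of its underside; z up.
- spice_b: Spice jar with orange-brown contents and a black cap, 44 mm diameter, 107 mm tall. A loose bystander that stands behind the work. Origin: centre of its underside; z up.
- salt_shaker: Clear salt shaker with a grey domed top, 44 mm diameter, 90 mm tall. A loose bystander that stands behind the work. Origin: centre of its underside; z up.

How it is judged (in metres and radians):
On the way, in this order (a step that is already met when the one before it is completed fails the run):
1. the smallest cutter stands flat in the tin, let go and at rest (horizontal distance between cutter_40 and tin below 0.014 m and z of cutter_40 in the frame of tin below 0.007 m and angle between cutter_40's own z axis and vertical below 0.08 rad and contact force between cutter_40 and the fingers below 0.1 N and linear speed of cutter_40 below 0.03 m/s), for 0.2 s.
2. the second smallest cutter stands flat in the tin, round the one before, let go and at rest (horizontal distance between each of cutter_58, cutter_40 and tin below 0.014 m and z of each of cutter_58, cutter_40 in the frame of tin below 0.007 m and angle between each of cutter_58, cutter_40's own z axis and vertical below 0.08 rad and contact force between cutter_58 and the fingers below 0.1 N and linear speed of cutter_58 below 0.03 m/s and horizontal distance between cutter_58 and cutter_40 below 0.01 m), for 0.2 s.
3. the second largest cutter stands flat in the tin, round the one before, let go and at rest (horizontal distance between each of cutter_76, cutter_58 and tin below 0.014 m and z of each of cutter_76, cutter_58 in the frame of tin below 0.007 m and angle between each of cutter_76, cutter_58's own z axis and vertical below 0.08 rad and contact force between cutter_76 and the fingers below 0.1 N and linear speed of cutter_76 below 0.03 m/s and horizontal distance between cutter_76 and cutter_58 below 0.01 m), for 0.2 s.
At the end, for the whole second after the job is handed in: All four cutters stand upright on the tin's floor (lower edge less than 7 mm above the tin's underside, tilt under 0.08 rad, centre within 14 mm of the tin's), each centred within 10 mm of the next smaller one inside it; tin flat; all released and at rest (all of step 1 and all of step 3 and contact force between each of cutter_58, cutter_94 and the fingers below 0.1 N and linear speed of each of cutter_58, cutter_94, tin below 0.03 m/s and horizontal distance between cutter_58 and cutter_40 below 0.01 m and horizontal distance between cutter_94 and tin below 0.014 m and z of cutter_94 in the frame of tin below 0.007 m and angle between cutter_94's own z axis and vertical below 0.08 rad and horizontal distance between cutter_94 and cutter_76 below 0.01 m and angle between tin's own z axis and vertical below 0.05 rad); the robot touches nothing.
It fails at once if a cutter is dropped or thrown: it moves faster than 0.7 m/s (a fall of about 25 mm) while the fingers do not touch it ((contact force between cutter_40 and the fingers below 0.05 N and linear speed of cutter_40 above 0.7 m/s) or (contact force between cutter_58 and the fingers below 0.05 N and linear speed of cutter_58 above 0.7 m/s) or (contact force between cutter_76 and the fingers below 0.05 N and linear speed of cutter_76 above 0.7 m/s) or (contact force between cutter_94 and the fingers below 0.05 N and linear speed of cutter_94 above 0.7 m/s)).
It fails at once if a spice jar or the salt shaker is pushed more than 30 mm or tipped by more than 0.5 rad (distance of any of spice_a, spice_b, salt_shaker from where it was at the start of the episode above 0.03 m or angle between any of spice_a, spice_b, salt_shaker's own z axis and vertical above 0.5 rad).
It also fails if it takes over 112 s, if anything falls off the work surface, if the arm or the gripper's body presses on something with over 40 N, if the wrist force passes 120 N, or if a joint passes its speed limit or range.

## Working session

There is one attempt and no reset: what is moved stays moved. The work goes in short steps, Python scripts to look and compute and a tool call to move; the robot and the scene stay as the last step left them, time stands still between calls to the robot, and variables do not carry over. Pictures are saved under pics/ and viewed, at most 14 in all, crops included, and the job is handed in when it is done.

Besides the shell and the picture viewer there is one more tool, called after "Emit:" by a JSON object that holds its "name" and its "arguments". play_rows: Moves the arm, as the interface text tells. Its arguments: {"type":"object","properties":{"steps":{"type":"array"}},"required":["steps"]}

```bash
mkdir -p pics; cat > h.py <<'E'
from station import *
import numpy as np, cv2
def cap(n):
    c=capture(n); return c
def world(c):
    z=c["range_z"]; v,u=np.mgrid[0:480,0:640]
    P=np.stack([(u-c["cx"])/c["fx"]*z,(v-c["cy"])/c["fy"]*z,z],-1)
    return P@np.array(c["rotation"]).T+np.array(c["xyz"])
E
python3 - <<'E'
from h import *
c=cap("top"); cv2.imwrite("pics/top.png",c["frame"]); np.savez("top.npz",**c)
d=cap("scene"); cv2.imwrite("pics/scene.png",d["frame"]); np.savez("scene.npz",**d)
print(c["xyz"],c["rotation"],c["fx"]); print(d["xyz"])
s=sense(); print(s["ee_rot"],s["tcp_pos"],s["time_s"])
E
```

```text
[ 0.32072878 -0.01108687  0.94834206] [[ 0.00598105 -0.97761141  0.21033344]
 [-0.99998161 -0.00563533  0.00224299]
 [-0.00100747 -0.21034298 -0.97762713]] 442.8483646492875
[-0.37088003 -0.45541846  0.75261825]
[[ 9.31614847e-01 -3.63446558e-01 -6.13345905e-04]
 [-3.63447062e-01 -9.31613034e-01 -1.84034409e-03]
 [ 9.74656835e-05  1.93741064e-03 -9.99998118e-01]] [0.22685885 0.58183569 0.23557585] 0.1
```

View pics/top.png

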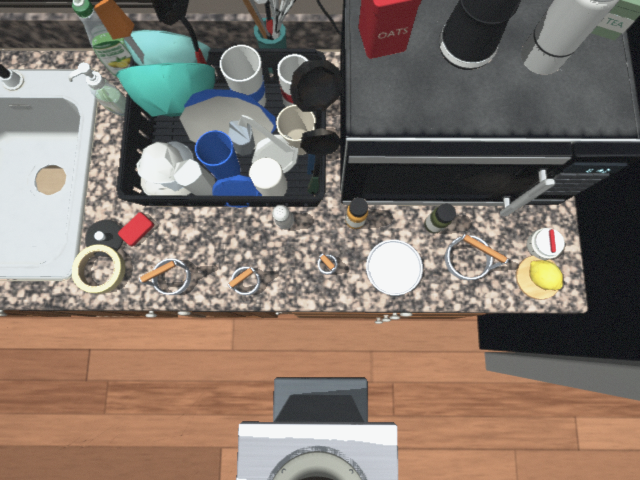

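View pics/scene.png

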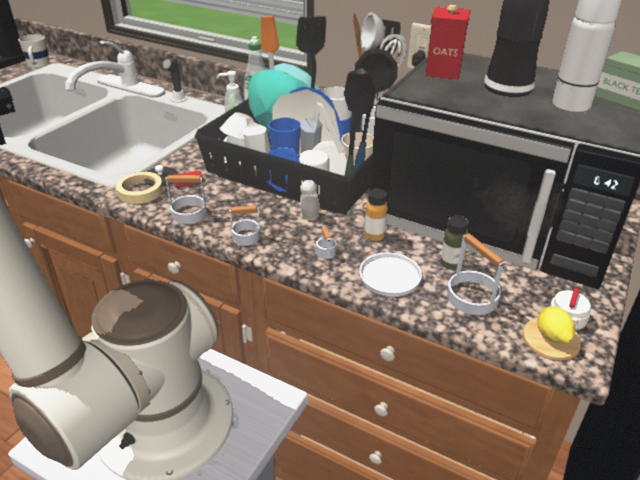

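The top view shows cutter_94 at about (470,257), cutter_76 at (170,277), cutter_58 at (245,280), cutter_40 at (327,264) and the tin at (394,267). The jars are at (357,213) and (440,217), the shaker at (282,217). Next I measure them from both cameras.

```bash
cat > m.py <<'E'
from h import *
TOP={'40':.054,'58':.076,'76':.098,'94':.120}
def bars(c,lst):
    P=world(c); hsv=cv2.cvtColor(c["frame"],cv2.COLOR_BGR2HSV)
    m=(hsv[...,0]>3)&(hsv[...,0]<18)&(hsv[...,1]>130)&(hsv[...,2]>90)
    out={}
    for k,(x,y) in lst.items():
        s=m&(np.hypot(P[...,0]-x,P[...,1]-y)<.06)&(abs(P[...,2]-TOP[k])<.006)
        Q=P[s]
        if len(Q)<8: print(k,'few',len(Q)); continue
        r=cv2.minAreaRect((Q[:,:2]*1000).astype(np.float32))
        b=cv2.boxPoints(r); e=[b[1]-b[0],b[2]-b[1]]; e=max(e,key=np.linalg.norm)
        print(k,len(Q),'rect c',np.round(r[0],1),'size',np.round(r[1],1),'ang %.1f'%(np.degrees(np.arctan2(e[1],e[0]))%180),'ztop %.1f'%(1e3*np.median(Q[:,2])))
E
python3 - <<'E'
from m import *
c=dict(np.load("top.npz")); d=dict(np.load("scene.npz"))
P=world(c)
g={}
for k,(u,v) in {'40':(327,262),'58':(242,277),'76':(158,271),'94':(485,248),'tin':(394,267),'a':(442,213),'b':(357,205),'s':(281,212)}.items():
    q=P[v-3:v+4,u-3:u+4].reshape(-1,3); print(k,np.round(np.median(q,0),4)); g[k]=np.median(q,0)[:2]
L={k:g[k] for k in TOP}
bars(c,L); print('scene'); bars(d,L)
for n,cc in (('top',c),('scene',d)):
    Q=world(cc)
    s=(np.hypot(Q[...,0]-g['tin'][0],Q[...,1]-g['tin'][1])<.07)&(Q[...,2]>.0075)&(Q[...,2]<.02)
    q=(Q[s][:,:2]*1000).astype(np.float32); print(n,cv2.minEnclosingCircle(q),len(q), 'table z',np.median(Q[(abs(Q[...,2])<.02)&(Q[...,0]>.3)][:,2]))
    for k in TOP:
        s=(np.hypot(Q[...,0]-g[k][0],Q[...,1]-g[k][1])<.07)&(Q[...,2]>.019)&(Q[...,2]<.027)
        q=(Q[s][:,:2]*1000).astype(np.float32); print(k,cv2.minEnclosingCircle(q),len(q))
E
```

```text
40 [ 0.4728 -0.0182  0.0542]
58 [0.4395 0.1521 0.0756]
76 [0.4454 0.3103 0.0972]
94 [ 0.4902 -0.3193  0.1194]
tin [ 0.471  -0.1631  0.0029]
a [ 0.5624 -0.2439  0.1066]
b [ 0.5784 -0.0767  0.1066]
s [0.5676 0.075  0.0885]
40 11 rect c [471.3 -19.4] size [25.7  9. ] ang 44.8 ztop 52.8
58 30 rect c [437.6 152.3] size [ 9.6 44.4] ang 131.2 ztop 75.2
76 43 rect c [445.4 310.1] size [ 9.  62.9] ang 121.3 ztop 97.2
94 73 rect c [ 490.1 -318.6] size [82.6  9.9] ang 58.4 ztop 119.4
scene
40 48 rect c [469.4 -19.4] size [30.2  9.1] ang 41.5 ztop 54.3
58 98 rect c [434.  152.7] size [15.7 47.2] ang 127.1 ztop 75.4
76 135 rect c [443.5 310.6] size [15.8 67.1] ang 118.2 ztop 98.2
94 265 rect c [ 486.5 -320. ] size [88.3 12.3] ang 57.7 ztop 119.9
top ((470.47064208984375, -160.80963134765625), 60.07357406616211) 300 table z 0.0005297534950587934
40 ((474.0151672363281, -17.940643310546875), 20.220928192138672) 66
58 ((437.7225036621094, 154.37930297851562), 29.265220642089844) 107
76 ((446.1670227050781, 312.27142333984375), 38.498191833496094) 159
94 ((490.491943359375, -319.5596923828125), 47.68610382080078) 174
scene ((468.92987060546875, -160.79852294921875), 62.33941650390625) 463 table z 0.0015913912165907984
40 ((472.61474609375, -19.31520652770996), 22.715322494506836) 100
58 ((435.846435546875, 154.6533966064453), 31.680191040039062) 164
76 ((444.6661376953125, 312.08489990234375), 40.455875396728516) 209
94 ((488.6873474121094, -320.870849609375), 48.95848083496094) 349
```

```bash
cat > p.py <<'E'
import sys
from h import *
def go(x,y,z):
    s=sense(); R=np.array(s["ee_rot"]); p=np.array(s["tcp_pos"])
    print('t %.1f tcp'%s["time_s"],np.round(p*1e3,1),'psi %.1f'%np.degrees(np.arctan2(R[1,0],R[0,0])),'j',np.round(s["joints"],0),'w %.3f'%s["gripper_width"],'F',np.round(s["wrist_force"],1))
    d=R.T@(np.array([x,y,z])/1e3-p)*1e3; print('shift mm',np.round(d,1),'upright fix deg',np.round(np.degrees(R.T@np.cross(R[:,2],[0,0,-1])),2))
if __name__=="__main__": go(*map(float,sys.argv[1:]))
E
python3 p.py 472 -19 200
python3 - <<'E'
from h import *
for n in ("top","scene"):
    Q=world(dict(np.load(n+".npz")))
    s=(Q[...,0]>.35)&(Q[...,2]>.13)&(Q[...,1]<.45)&(Q[...,1]>-.45)
    q=Q[s]
    for a in np.arange(-.45,.45,.1):
        t=q[(q[:,1]>a)&(q[:,1]<a+.1)]
        if len(t): print(n,round(a,2),'min x',round(np.percentile(t[:,0],.5),3))
E
```

```text
t 0.1 tcp [226.9 581.8 235.6] psi -21.3 j [ 84.  22.   0.  -0. -68. -15.] w 0.997 F [-0.9  0.  -0.9]
shift mm [446.7 470.6  36.5] upright fix deg [ 0.11 -0.01  0.  ]
top -0.45 min x 0.572
top -0.35 min x 0.605
top -0.25 min x 0.605
top -0.15 min x 0.605
top -0.05 min x 0.609
top 0.05 min x 0.696
top 0.15 min x 0.614
top 0.25 min x 0.612
top 0.35 min x 0.783
scene -0.45 min x 0.569
scene -0.35 min x 0.602
scene -0.25 min x 0.602
scene -0.15 min x 0.602
scene -0.05 min x 0.608
scene 0.05 min x 0.694
scene 0.15 min x 0.611
scene 0.25 min x 0.61
scene 0.35 min x 0.782
```

Emit:
{"name": "play_rows", "arguments": {"steps": [{"dx":34.4,"dy":36.2,"dz":2.8,"claw":50},{"dx":34.4,"dy":36.2,"dz":2.8},{"dx":34.4,"dy":36.2,"dz":2.8},{"dx":34.4,"dy":36.2,"dz":2.8},{"dx":34.4,"dy":36.2,"dz":2.8},{"dx":34.4,"dy":36.2,"dz":2.8},{"dx":34.4,"dy":36.2,"dz":2.8},{"dx":34.4,"dy":36.2,"dz":2.8},{"dx":34.4,"dy":36.2,"dz":2.8},{"dx":34.4,"dy":36.2,"dz":2.8},{"dx":34.4,"dy":36.2,"dz":2.8},{"dx":34.4,"dy":36.2,"dz":2.8},{"dx":34.4,"dy":36.2,"dz":2.8},{"az":-7.7},{"az":-7.7},{"az":-7.7},{"az":-7.7},{"az":-7.7},{"az":-7.8}]}}

```text
invalid input at $.steps[0]: expected keys ax, ay, az, dx, dy, dz, claw
```

```bash
python3 p.py 472 -19 50
```

```text
t 0.1 tcp [226.9 581.8 235.6] psi -21.3 j [ 84.  22.   0.  -0. -68. -15.] w 0.997 F [-0.9  0.  -0.9]
shift mm [446.7 470.3 186.5] upright fix deg [ 0.11 -0.01  0.  ]
```

Emit:
{"name": "play_rows", "arguments": {"steps": [{"ax":0.1,"ay":0,"az":0,"dx":34.4,"dy":36.2,"dz":2.8,"claw":50},{"ax":0,"ay":0,"az":0,"dx":34.4,"dy":36.2,"dz":2.8,"claw":50},{"ax":0,"ay":0,"az":0,"dx":34.4,"dy":36.2,"dz":2.8,"claw":50},{"ax":0,"ay":0,"az":0,"dx":34.4,"dy":36.2,"dz":2.8,"claw":50},{"ax":0,"ay":0,"az":0,"dx":34.4,"dy":36.2,"dz":2.8,"claw":50},{"ax":0,"ay":0,"az":0,"dx":34.4,"dy":36.2,"dz":2.8,"claw":50},{"ax":0,"ay":0,"az":0,"dx":34.4,"dy":36.2,"dz":2.8,"claw":50},{"ax":0,"ay":0,"az":0,"dx":34.4,"dy":36.2,"dz":2.8,"claw":50},{"ax":0,"ay":0,"az":0,"dx":34.4,"dy":36.2,"dz":2.8,"claw":50},{"ax":0,"ay":0,"az":0,"dx":34.4,"dy":36.2,"dz":2.8,"claw":50},{"ax":0,"ay":0,"az":0,"dx":34.4,"dy":36.2,"dz":2.8,"claw":50},{"ax":0,"ay":0,"az":0,"dx":34.4,"dy":36.2,"dz":2.8,"claw":50},{"ax":0,"ay":0,"az":0,"dx":34.4,"dy":36.2,"dz":2.8,"claw":50},{"ax":0,"ay":0,"az":-7.7,"dx":0,"dy":0,"dz":0,"claw":50},{"ax":0,"ay":0,"az":-7.7,"dx":0,"dy":0,"dz":0,"claw":50},{"ax":0,"ay":0,"az":-7.7,"dx":0,"dy":0,"dz":0,"claw":50},{"ax":0,"ay":0,"az":-7.7,"dx":0,"dy":0,"dz":0,"claw":50},{"ax":0,"ay":0,"az":-7.7,"dx":0,"dy":0,"dz":0,"claw":50},{"ax":0,"ay":0,"az":-7.8,"dx":0,"dy":0,"dz":0,"claw":50},{"ax":0,"ay":0,"az":0,"dx":0,"dy":0,"dz":0,"claw":50}]}}

```text
time_s: 2.1
tcp_pos: [0.4723, -0.0184, 0.1991]
ee_rot: [[0.906, 0.422, -0.0], [0.422, -0.906, 0.002], [0.0, -0.001, -1.0]]
wrist_force: [0.1, 0.1, -0.1]
gripper_width: 0.574
gripper_force: 0.0
```

```bash
python3 p.py 472 -19 50
```

```text
t 2.1 tcp [472.3 -18.4 199.1] psi 25.0 j [ 17.   9. -23.  -0. -57.  98.] w 0.574 F [ 0.1  0.1 -0.1]
shift mm [ -0.6   0.6 149.1] upright fix deg [-0.09 -0.03  0.  ]
```

Emit:
{"name": "play_rows", "arguments": {"steps": [{"ax":0,"ay":0,"az":0,"dx":-0.6,"dy":0.6,"dz":35,"claw":50},{"ax":0,"ay":0,"az":0,"dx":0,"dy":0,"dz":35,"claw":50},{"ax":0,"ay":0,"az":0,"dx":0,"dy":0,"dz":30,"claw":50},{"ax":0,"ay":0,"az":0,"dx":0,"dy":0,"dz":20,"claw":50},{"ax":0,"ay":0,"az":0,"dx":0,"dy":0,"dz":15,"claw":50},{"ax":0,"ay":0,"az":0,"dx":0,"dy":0,"dz":14,"claw":50},{"ax":0,"ay":0,"az":0,"dx":0,"dy":0,"dz":0,"claw":50},{"ax":0,"ay":0,"az":0,"dx":0,"dy":0,"dz":0,"claw":30},{"ax":0,"ay":0,"az":0,"dx":0,"dy":0,"dz":0,"claw":20},{"ax":0,"ay":0,"az":0,"dx":0,"dy":0,"dz":0,"claw":14},{"ax":0,"ay":0,"az":0,"dx":0,"dy":0,"dz":0,"claw":5},{"ax":0,"ay":0,"az":0,"dx":0,"dy":0,"dz":0,"claw":5},{"ax":0,"ay":0,"az":0,"dx":0,"dy":0,"dz":0,"claw":5},{"ax":0,"ay":0,"az":0,"dx":0,"dy":0,"dz":0,"claw":5}]}}

```text
time_s: 3.5
tcp_pos: [0.4726, -0.0189, 0.0507]
ee_rot: [[0.906, 0.423, 0.001], [0.423, -0.906, 0.002], [0.002, -0.001, -1.0]]
wrist_force: [0.5, 0.2, 2.0]
gripper_width: 0.133
gripper_force: 30.0
```

```bash
python3 p.py 470 -161 110; python3 -c "
from m import *
c=cap('wrist');cv2.imwrite('pics/w1.png',c['frame'])
c=cap('scene');cv2.imwrite('pics/s1.png',c['frame'][150:400,200:500])"
```

```text
t 3.5 tcp [472.6 -18.9  50.7] psi 25.0 j [ 17.  21. -34.  -0. -35.  98.] w 0.133 F [0.5 0.2 2. ]
shift mm [-62.3 127.6 -59.5] upright fix deg [-0.06 -0.1   0.  ]
```

View pics/w1.png

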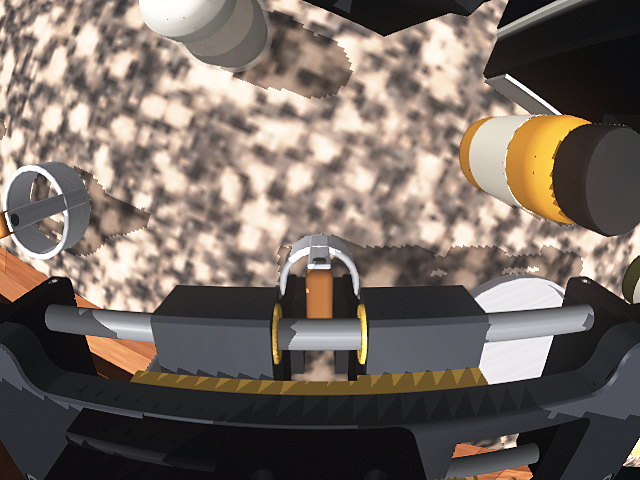

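The wrist view shows the fingers closed squarely on cutter_40's bar at about (320,290), clear of the jar. Lifting and carrying it to the tin.

Emit:
{"name": "play_rows", "arguments": {"steps": [{"ax":0,"ay":0,"az":0,"dx":0,"dy":0,"dz":-10,"claw":5},{"ax":0,"ay":0,"az":0,"dx":0,"dy":0,"dz":-25,"claw":5},{"ax":0,"ay":0,"az":0,"dx":0,"dy":0,"dz":-25,"claw":5},{"ax":0,"ay":0,"az":0,"dx":-10.3,"dy":21.6,"dz":0,"claw":5},{"ax":0,"ay":0,"az":0,"dx":-13,"dy":26.5,"dz":0,"claw":5},{"ax":0,"ay":0,"az":0,"dx":-13,"dy":26.5,"dz":0,"claw":5},{"ax":0,"ay":0,"az":0,"dx":-13,"dy":26.5,"dz":0,"claw":5},{"ax":0,"ay":0,"az":0,"dx":-13,"dy":26.5,"dz":0,"claw":5},{"ax":0,"ay":0,"az":5,"dx":0,"dy":0,"dz":0,"claw":5},{"ax":0,"ay":0,"az":7,"dx":0,"dy":0,"dz":0,"claw":5},{"ax":0,"ay":0,"az":7,"dx":0,"dy":0,"dz":0,"claw":5},{"ax":0,"ay":0,"az":6,"dx":0,"dy":0,"dz":0,"claw":5},{"ax":0,"ay":0,"az":0,"dx":0,"dy":0,"dz":0,"claw":5}]}}

```text
time_s: 4.9
tcp_pos: [0.4697, -0.1611, 0.1105]
ee_rot: [[1.0, -0.0, 0.001], [-0.0, -1.0, 0.002], [0.001, -0.002, -1.0]]
wrist_force: [-0.5, 0.1, -0.5]
gripper_width: 0.129
gripper_force: 30.0
```

```bash
python3 p.py 470 -161 53.7; python3 -c "
from m import *
c=cap('top');bars(c,{'40':(.47,-.161)})
P=world(c)
hsv=cv2.cvtColor(c['frame'],cv2.COLOR_BGR2HSV)
Q=P[(np.hypot(P[...,0]-.47,P[...,1]+.161)<.05)&(P[...,2]>.075)&(P[...,2]<.09)]; 
print(len(Q),cv2.minEnclosingCircle((Q[:,:2]*1e3).astype(np.float32)))
c=cap('scene');bars(c,{'40':(.47,-.161)})
cv2.imwrite('pics/s2.png',c['frame'][150:400,250:550])"
```

```text
t 4.9 tcp [ 469.7 -161.1  110.5] psi -0.0 j [ -0.  18. -27.  -0. -45.  90.] w 0.129 F [-0.5  0.1 -0.5]
shift mm [ 0.2  0.  56.8] upright fix deg [-0.1  -0.04  0.  ]
40 few 0
0 ((0.0, 0.0), 0.0)
40 few 0
```

View pics/s2.png

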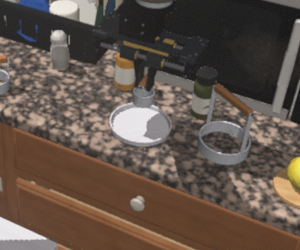

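The scene crop shows cutter_40 held upright above the tin's centre at about (143,97) in the crop. Lowering it.

Emit:
{"name": "play_rows", "arguments": {"steps": [{"ax":0,"ay":0,"az":0,"dx":0,"dy":0,"dz":20,"claw":5},{"ax":0,"ay":0,"az":0,"dx":0,"dy":0,"dz":20,"claw":5},{"ax":0,"ay":0,"az":0,"dx":0,"dy":0,"dz":10,"claw":5},{"ax":0,"ay":0,"az":0,"dx":0,"dy":0,"dz":4,"claw":5},{"ax":0,"ay":0,"az":0,"dx":0,"dy":0,"dz":1.5,"claw":5},{"ax":0,"ay":0,"az":0,"dx":0,"dy":0,"dz":1,"claw":5},{"ax":0,"ay":0,"az":0,"dx":0,"dy":0,"dz":0.5,"claw":5},{"ax":0,"ay":0,"az":0,"dx":0,"dy":0,"dz":0,"claw":5}]}}

```text
time_s: 5.8
tcp_pos: [0.4704, -0.1609, 0.0537]
ee_rot: [[1.0, 0.0, 0.002], [0.0, -1.0, 0.002], [0.002, -0.002, -1.0]]
wrist_force: [1.0, 0.0, 0.4]
gripper_width: 0.136
gripper_force: 30.0
```

```bash
python3 p.py 470 -161 53.7
```

```text
t 5.8 tcp [ 470.4 -160.9   53.7] psi 0.0 j [ -0.  22. -30.  -0. -37.  90.] w 0.136 F [1.  0.  0.4]
shift mm [-0.4  0.1  0. ] upright fix deg [-0.09 -0.12  0.  ]
```

Emit:
{"name": "play_rows", "arguments": {"steps": [{"ax":0,"ay":0,"az":0,"dx":0,"dy":0,"dz":0,"claw":15},{"ax":0,"ay":0,"az":0,"dx":0,"dy":0,"dz":0,"claw":25},{"ax":0,"ay":0,"az":0,"dx":0,"dy":0,"dz":0,"claw":35},{"ax":0,"ay":0,"az":0,"dx":0,"dy":0,"dz":0,"claw":40},{"ax":0,"ay":0,"az":0,"dx":0,"dy":0,"dz":-10,"claw":40},{"ax":0,"ay":0,"az":0,"dx":0,"dy":0,"dz":-30,"claw":40},{"ax":0,"ay":0,"az":0,"dx":0,"dy":0,"dz":-40,"claw":40},{"ax":0,"ay":0,"az":0,"dx":0,"dy":0,"dz":-40,"claw":40},{"ax":0,"ay":0,"az":0,"dx":-4.2,"dy":-39.3,"dz":0,"claw":40},{"ax":0,"ay":0,"az":0,"dx":-4.2,"dy":-39.3,"dz":0,"claw":40},{"ax":0,"ay":0,"az":0,"dx":-4.2,"dy":-39.3,"dz":0,"claw":40},{"ax":0,"ay":0,"az":0,"dx":-4.2,"dy":-39.3,"dz":0,"claw":40},{"ax":0,"ay":0,"az":0,"dx":-4.2,"dy":-39.3,"dz":0,"claw":40},{"ax":0,"ay":0,"az":0,"dx":-4.2,"dy":-39.3,"dz":0,"claw":40},{"ax":0,"ay":0,"az":0,"dx":-4.2,"dy":-39.3,"dz":0,"claw":40},{"ax":0,"ay":0,"az":0,"dx":-4.2,"dy":-39.3,"dz":0,"claw":40}]}}

```text
time_s: 7.4
tcp_pos: [0.4358, 0.1549, 0.1746]
ee_rot: [[1.0, 0.0, 0.002], [0.0, -1.0, 0.002], [0.002, -0.002, -1.0]]
wrist_force: [1.6, 0.1, 0.5]
gripper_width: 0.458
gripper_force: 0.0
```

Emit:
{"name": "play_rows", "arguments": {"steps": [{"ax":0,"ay":0,"az":8,"dx":0,"dy":0,"dz":0,"claw":40},{"ax":0,"ay":0,"az":8,"dx":0,"dy":0,"dz":0,"claw":40},{"ax":0,"ay":0,"az":8,"dx":0,"dy":0,"dz":0,"claw":40},{"ax":0,"ay":0,"az":8,"dx":0,"dy":0,"dz":0,"claw":40},{"ax":0,"ay":0,"az":8,"dx":0,"dy":0,"dz":0,"claw":40},{"ax":0,"ay":0,"az":8,"dx":0,"dy":0,"dz":0,"claw":40},{"ax":0,"ay":0,"az":2,"dx":0,"dy":0,"dz":0,"claw":40},{"ax":0,"ay":0,"az":0,"dx":0,"dy":0,"dz":0,"claw":40}]}}

```text
time_s: 8.2
tcp_pos: [0.4362, 0.1533, 0.1743]
ee_rot: [[0.643, -0.766, 0.001], [-0.766, -0.643, 0.002], [-0.001, -0.002, -1.0]]
wrist_force: [0.4, 0.8, -1.0]
gripper_width: 0.458
gripper_force: 0.0
```

```bash
python3 p.py 437 153.3 71; cat > chk.py <<'E'
from m import *
import sys
c=cap('top'); d=cap('scene')
for n,cc in (('top',c),('scene',d)):
    Q=world(cc); s=np.hypot(Q[...,0]-.47,Q[...,1]+.161)<.08
    q=Q[s&(Q[...,2]>.0075)&(Q[...,2]<.018)]; print(n,'tin',cv2.minEnclosingCircle((q[:,:2]*1e3).astype(np.float32)))
    q=Q[s&(Q[...,2]>.022)&(Q[...,2]<.030)]; print('rings',cv2.minEnclosingCircle((q[:,:2]*1e3).astype(np.float32)))
    TOP.update({k:v+.003 for k,v in {'40':.054,'58':.076,'76':.098,'94':.120}.items()})
    bars(cc,{k:(.47,-.161) for k in sys.argv[1:]})
cv2.imwrite('pics/chk%s.png'%sys.argv[-1],cv2.resize(np.hstack([c['frame'][200:330,330:530],d['frame'][200:330,320:520]]),None,fx=2,fy=2))
E
python3 chk.py 40
```

```text
t 8.2 tcp [436.2 153.3 174.3] psi -50.0 j [ 40.  10. -27.  -0. -53.   0.] w 0.458 F [ 0.4  0.8 -1. ]
shift mm [  0.5  -0.4 103.3] upright fix deg [-0.13  0.04  0.  ]
top tin ((470.3280029296875, -161.30580139160156), 59.98945617675781)
rings ((472.40679931640625, -160.693603515625), 20.50414276123047)
40 12 rect c [ 474.3 -160.5] size [ 4.9 24.1] ang 174.3 ztop 57.1
scene tin ((467.81536865234375, -162.44557189941406), 61.9449577331543)
rings ((470.46392822265625, -162.7432403564453), 21.452505111694336)
40 13 rect c [ 465.1 -162.2] size [ 6.2 27.3] ang 179.9 ztop 58.0
```

View pics/chk40.png

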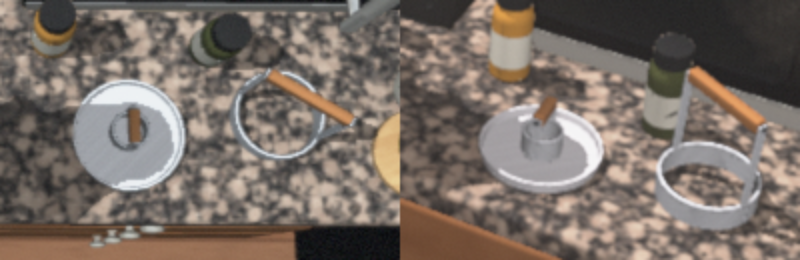

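Cutter_40 stands flat in the middle of the tin, at about (128,130) in the left half. Next is cutter_58.

Emit:
{"name": "play_rows", "arguments": {"steps": [{"ax":-0.1,"ay":0,"az":0,"dx":0.5,"dy":0,"dz":20,"claw":40},{"ax":0,"ay":0,"az":0,"dx":0,"dy":0,"dz":30,"claw":40},{"ax":0,"ay":0,"az":0,"dx":0,"dy":0,"dz":25,"claw":40},{"ax":0,"ay":0,"az":0,"dx":0,"dy":0,"dz":15,"claw":40},{"ax":0,"ay":0,"az":0,"dx":0,"dy":0,"dz":12,"claw":40},{"ax":0,"ay":0,"az":0,"dx":0,"dy":0,"dz":0,"claw":30},{"ax":0,"ay":0,"az":0,"dx":0,"dy":0,"dz":0,"claw":20},{"ax":0,"ay":0,"az":0,"dx":0,"dy":0,"dz":0,"claw":14},{"ax":0,"ay":0,"az":0,"dx":0,"dy":0,"dz":0,"claw":5},{"ax":0,"ay":0,"az":0,"dx":0,"dy":0,"dz":0,"claw":5},{"ax":0,"ay":0,"az":0,"dx":0,"dy":0,"dz":0,"claw":5},{"ax":0,"ay":0,"az":0,"dx":0,"dy":0,"dz":0,"claw":5}]}}

```text
time_s: 9.5
tcp_pos: [0.4369, 0.1534, 0.0723]
ee_rot: [[0.643, -0.766, 0.001], [-0.766, -0.643, 0.001], [-0.001, -0.001, -1.0]]
wrist_force: [-1.3, 1.2, 5.0]
gripper_width: 0.134
gripper_force: 30.0
```

```bash
python3 p.py 471 -161 160; python3 -c "
from m import *
c=cap('wrist');cv2.imwrite('pics/w3.png',c['frame'])
for n in ('top','scene'):
    Q=world(cap(n)); s=np.hypot(Q[...,0]-.437,Q[...,1]-.153)<.05
    q=Q[s&(Q[...,2]>.019)&(Q[...,2]<.027)]; print(n,len(q),cv2.minEnclosingCircle((q[:,:2]*1e3).astype(np.float32)))
"
```

```text
t 9.5 tcp [436.9 153.4  72.3] psi -50.0 j [ 40.  18. -34.  -0. -38.   1.] w 0.134 F [-1.3  1.2  5. ]
shift mm [262.6 176.  -88.1] upright fix deg [-0.07  0.04  0.  ]
top 29 ((417.4100341796875, 143.15541076660156), 17.444114685058594)
scene 173 ((437.259033203125, 152.8372802734375), 32.14059829711914)
```

View pics/w3.png

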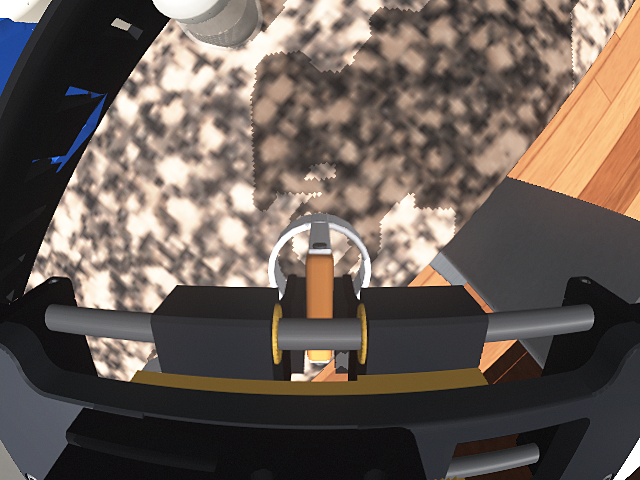

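The wrist view shows the pads gripping the middle of cutter_58's bar at about (320,300).

Emit:
{"name": "play_rows", "arguments": {"steps": [{"ax":0,"ay":0,"az":0,"dx":0,"dy":0,"dz":-10,"claw":5},{"ax":0,"ay":0,"az":0,"dx":0,"dy":0,"dz":-25,"claw":5},{"ax":0,"ay":0,"az":0,"dx":0,"dy":0,"dz":-30,"claw":5},{"ax":0,"ay":0,"az":0,"dx":0,"dy":0,"dz":-23,"claw":5},{"ax":0,"ay":0,"az":0,"dx":16.6,"dy":11,"dz":0,"claw":5},{"ax":0,"ay":0,"az":0,"dx":30,"dy":20,"dz":0,"claw":5},{"ax":0,"ay":0,"az":0,"dx":30,"dy":20,"dz":0,"claw":5},{"ax":0,"ay":0,"az":0,"dx":30,"dy":20,"dz":0,"claw":5},{"ax":0,"ay":0,"az":0,"dx":30,"dy":20,"dz":0,"claw":5},{"ax":0,"ay":0,"az":0,"dx":30,"dy":20,"dz":0,"claw":5},{"ax":0,"ay":0,"az":0,"dx":30,"dy":20,"dz":0,"claw":5},{"ax":0,"ay":0,"az":0,"dx":30,"dy":20,"dz":0,"claw":5},{"ax":0,"ay":0,"az":0,"dx":20,"dy":15,"dz":0,"claw":5},{"ax":0,"ay":0,"az":0,"dx":16,"dy":10,"dz":0,"claw":5},{"ax":0,"ay":0,"az":0,"dx":0,"dy":0,"dz":0,"claw":5}]}}

```text
time_s: 11.15
tcp_pos: [0.4701, -0.1631, 0.1592]
ee_rot: [[0.64, -0.768, -0.002], [-0.768, -0.64, 0.0], [-0.001, 0.001, -1.0]]
wrist_force: [0.1, 1.2, -0.7]
gripper_width: 0.134
gripper_force: 30.0
```

```bash
python3 p.py 471 -161 75.3; python3 -c "
from m import *
d=cap('scene');cv2.imwrite('pics/s4.png',cv2.resize(d['frame'][150:330,300:520],None,fx=2,fy=2))
for n in ('top','scene'):
    Q=world(cap(n) if n=='top' else d); s=np.hypot(Q[...,0]-.47,Q[...,1]+.161)<.05
    q=Q[s&(Q[...,2]>.085)&(Q[...,2]<.118)]; print(n,len(q),cv2.minEnclosingCircle((q[:,:2]*1e3).astype(np.float32)) if len(q) else '')
"
```

```text
t 11.2 tcp [ 470.1 -163.1  159.2] psi -50.2 j [ -0.  14. -23.  -0. -53.  40.] w 0.134 F [ 0.1  1.2 -0.7]
shift mm [-0.9 -2.2 83.9] upright fix deg [0.06 0.09 0.  ]
top 115 ((463.1089172363281, -153.36878967285156), 26.884994506835938)
scene 696 ((467.84136962890625, -163.92491149902344), 31.915950775146484)
```

View pics/s4.png

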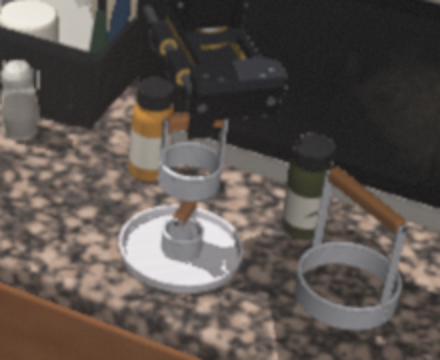

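The crop shows cutter_58 hanging upright above cutter_40, at about (190,170) against (183,240). Lowering it, with a 2 mm correction.

Emit:
{"name": "play_rows", "arguments": {"steps": [{"ax":0,"ay":0,"az":0,"dx":-1,"dy":-2.8,"dz":5,"claw":5},{"ax":0,"ay":0,"az":0,"dx":0,"dy":0,"dz":20,"claw":5},{"ax":0,"ay":0,"az":0,"dx":0,"dy":0,"dz":20,"claw":5},{"ax":0,"ay":0,"az":0,"dx":0,"dy":0,"dz":20,"claw":5},{"ax":0,"ay":0,"az":0,"dx":0,"dy":0,"dz":11,"claw":5},{"ax":0,"ay":0,"az":0,"dx":0,"dy":0,"dz":4,"claw":5},{"ax":0,"ay":0,"az":0,"dx":0,"dy":0,"dz":2,"claw":5},{"ax":0,"ay":0,"az":0,"dx":0,"dy":0,"dz":1,"claw":5},{"ax":0,"ay":0,"az":0,"dx":0,"dy":0,"dz":0,"claw":5}]}}

```text
time_s: 12.15
tcp_pos: [0.4725, -0.1587, 0.0771]
ee_rot: [[0.643, -0.766, 0.001], [-0.766, -0.643, 0.0], [0.0, -0.001, -1.0]]
wrist_force: [0.6, 0.2, -0.6]
gripper_width: 0.135
gripper_force: 30.0
```

```bash
python3 p.py 471.5 -160.5 75.3
```

```text
t 12.2 tcp [ 472.5 -158.7   77.1] psi -50.0 j [  0.  20. -29.  -0. -41.  40.] w 0.135 F [ 0.6  0.2 -0.6]
shift mm [0.7 1.9 1.8] upright fix deg [-0.05 -0.01  0.  ]
```

Emit:
{"name": "play_rows", "arguments": {"steps": [{"ax":0,"ay":0,"az":0,"dx":0.7,"dy":1.9,"dz":0,"claw":5},{"ax":0,"ay":0,"az":0,"dx":0,"dy":0,"dz":1,"claw":5},{"ax":0,"ay":0,"az":0,"dx":0,"dy":0,"dz":0.8,"claw":5},{"ax":0,"ay":0,"az":0,"dx":0,"dy":0,"dz":0,"claw":5},{"ax":0,"ay":0,"az":0,"dx":0,"dy":0,"dz":0,"claw":5}]}}

```text
time_s: 12.65
tcp_pos: [0.4712, -0.1606, 0.0753]
ee_rot: [[0.643, -0.766, -0.0], [-0.766, -0.643, 0.0], [-0.0, -0.0, -1.0]]
wrist_force: [-1.5, 1.2, 5.4]
gripper_width: 0.139
gripper_force: 30.0
```

```bash
python3 p.py 471.5 -160.5 75.3
```

```text
t 12.7 tcp [ 471.2 -160.6   75.3] psi -50.0 j [ -0.  21. -29.  -0. -40.  40.] w 0.139 F [-1.5  1.2  5.4]
shift mm [ 0.2 -0.3  0. ] upright fix deg [-0.    0.02  0.  ]
```

Emit:
{"name": "play_rows", "arguments": {"steps": [{"ax":0,"ay":0,"az":0,"dx":0,"dy":0,"dz":0,"claw":15},{"ax":0,"ay":0,"az":0,"dx":0,"dy":0,"dz":0,"claw":25},{"ax":0,"ay":0,"az":0,"dx":0,"dy":0,"dz":0,"claw":35},{"ax":0,"ay":0,"az":0,"dx":0,"dy":0,"dz":0,"claw":35},{"ax":0,"ay":0,"az":0,"dx":0,"dy":0,"dz":-10,"claw":35},{"ax":0,"ay":0,"az":0,"dx":0,"dy":0,"dz":-30,"claw":35},{"ax":0,"ay":0,"az":0,"dx":0,"dy":0,"dz":-40,"claw":35},{"ax":0,"ay":0,"az":0,"dx":0,"dy":0,"dz":-40,"claw":40},{"ax":0,"ay":0,"az":0,"dx":-34.4,"dy":-25.8,"dz":0,"claw":40},{"ax":0,"ay":0,"az":0,"dx":-34.4,"dy":-25.8,"dz":0,"claw":40},{"ax":0,"ay":0,"az":0,"dx":-34.4,"dy":-25.8,"dz":0,"claw":40},{"ax":0,"ay":0,"az":0,"dx":-34.4,"dy":-25.8,"dz":0,"claw":40},{"ax":0,"ay":0,"az":0,"dx":-34.4,"dy":-25.8,"dz":0,"claw":40},{"ax":0,"ay":0,"az":0,"dx":-34.4,"dy":-25.8,"dz":0,"claw":40},{"ax":0,"ay":0,"az":0,"dx":-34.4,"dy":-25.8,"dz":0,"claw":40},{"ax":0,"ay":0,"az":0,"dx":-34.4,"dy":-25.8,"dz":0,"claw":40},{"ax":0,"ay":0,"az":0,"dx":-34.4,"dy":-25.8,"dz":0,"claw":40},{"ax":0,"ay":0,"az":0,"dx":-34.4,"dy":-25.8,"dz":0,"claw":40},{"ax":0,"ay":0,"az":0,"dx":-34.4,"dy":-25.8,"dz":0,"claw":40}]}}

```text
time_s: 14.55
tcp_pos: [0.4448, 0.3136, 0.1958]
ee_rot: [[0.643, -0.766, 0.0], [-0.766, -0.643, 0.001], [-0.001, -0.001, -1.0]]
wrist_force: [-0.0, 0.0, 0.1]
gripper_width: 0.453
gripper_force: 0.0
```

Emit:
{"name": "play_rows", "arguments": {"steps": [{"ax":0,"ay":0,"az":5,"dx":0,"dy":0,"dz":0,"claw":40},{"ax":0,"ay":0,"az":5,"dx":0,"dy":0,"dz":0,"claw":40},{"ax":0,"ay":0,"az":0,"dx":0,"dy":0,"dz":0,"claw":40},{"ax":0,"ay":0,"az":0,"dx":0,"dy":0,"dz":0,"claw":40}]}}

```text
time_s: 14.95
tcp_pos: [0.4453, 0.3117, 0.1954]
ee_rot: [[0.502, -0.865, -0.0], [-0.865, -0.502, 0.001], [-0.001, -0.0, -1.0]]
wrist_force: [-0.0, -0.2, -0.2]
gripper_width: 0.462
gripper_force: 0.0
```

```bash
python3 p.py 445.5 311.5 94; python3 chk.py 58
```

```text
t 14.9 tcp [445.3 311.7 195.4] psi -59.9 j [ 52.  16. -15.  -0. -59. -22.] w 0.462 F [-0.  -0.2 -0.2]
shift mm [ 4.000e-01 -1.000e-01  1.014e+02] upright fix deg [-0.01  0.05  0.  ]
top tin ((470.6307373046875, -160.74774169921875), 59.75554275512695)
rings ((471.6832580566406, -159.71849060058594), 29.405193328857422)
58 19 rect c [ 469.2 -156.4] size [ 9.6 31.5] ang 139.8 ztop 78.5
scene tin ((469.82403564453125, -162.6419219970703), 62.6397590637207)
rings ((468.81707763671875, -161.58059692382812), 32.18935012817383)
58 117 rect c [ 467.9 -160.3] size [12.8 48.9] ang 129.3 ztop 79.6
```

View pics/chk58.png

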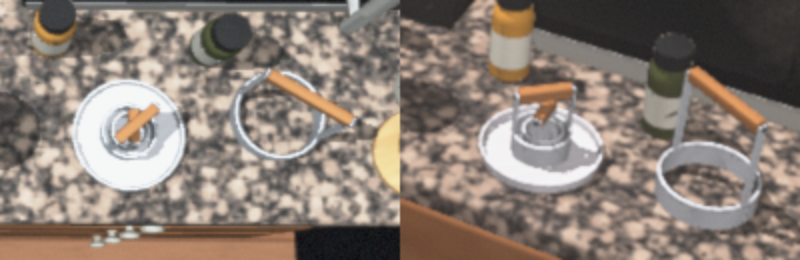

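Cutter_58 now stands flat round cutter_40, at about (130,130) in the left half. Next is cutter_76.

Emit:
{"name": "play_rows", "arguments": {"steps": [{"ax":0,"ay":0,"az":0,"dx":0.4,"dy":0,"dz":20,"claw":40},{"ax":0,"ay":0,"az":0,"dx":0,"dy":0,"dz":30,"claw":40},{"ax":0,"ay":0,"az":0,"dx":0,"dy":0,"dz":25,"claw":40},{"ax":0,"ay":0,"az":0,"dx":0,"dy":0,"dz":15,"claw":40},{"ax":0,"ay":0,"az":0,"dx":0,"dy":0,"dz":11,"claw":40},{"ax":0,"ay":0,"az":0,"dx":0,"dy":0,"dz":0,"claw":30},{"ax":0,"ay":0,"az":0,"dx":0,"dy":0,"dz":0,"claw":20},{"ax":0,"ay":0,"az":0,"dx":0,"dy":0,"dz":0,"claw":14},{"ax":0,"ay":0,"az":0,"dx":0,"dy":0,"dz":0,"claw":5},{"ax":0,"ay":0,"az":0,"dx":0,"dy":0,"dz":0,"claw":5},{"ax":0,"ay":0,"az":0,"dx":0,"dy":0,"dz":0,"claw":5},{"ax":0,"ay":0,"az":0,"dx":0,"dy":0,"dz":0,"claw":5}]}}

```text
time_s: 16.25
tcp_pos: [0.4457, 0.3118, 0.0948]
ee_rot: [[0.5, -0.866, 0.0], [-0.866, -0.5, 0.001], [-0.001, -0.001, -1.0]]
wrist_force: [-1.2, -1.1, 5.4]
gripper_width: 0.136
gripper_force: 29.9
```

```bash
python3 p.py 471 -160 205; python3 -c "
from m import *
Q=world(cap('scene')); s=np.hypot(Q[...,0]-.445,Q[...,1]-.311)<.06
q=Q[s&(Q[...,2]>.019)&(Q[...,2]<.027)]; print(len(q),cv2.minEnclosingCircle((q[:,:2]*1e3).astype(np.float32)))
"
```

```text
t 16.2 tcp [445.7 311.8  94.8] psi -60.0 j [ 52.  23. -22.  -0. -46. -22.] w 0.136 F [-1.2 -1.1  5.4]
shift mm [ 421.   214.  -110.9] upright fix deg [-0.06  0.06  0.  ]
220 ((442.0722351074219, 313.9473876953125), 42.11144256591797)
```

Emit:
{"name": "play_rows", "arguments": {"steps": [{"ax":0,"ay":0,"az":0,"dx":0,"dy":0,"dz":-10,"claw":5},{"ax":0,"ay":0,"az":0,"dx":0,"dy":0,"dz":-25,"claw":5},{"ax":0,"ay":0,"az":0,"dx":0,"dy":0,"dz":-30,"claw":5},{"ax":0,"ay":0,"az":0,"dx":0,"dy":0,"dz":-30,"claw":5},{"ax":0,"ay":0,"az":0,"dx":0,"dy":0,"dz":-16,"claw":5},{"ax":0,"ay":0,"az":0,"dx":20,"dy":10,"dz":0,"claw":5},{"ax":0,"ay":0,"az":0,"dx":40,"dy":20.4,"dz":0,"claw":5},{"ax":0,"ay":0,"az":0,"dx":40,"dy":20.4,"dz":0,"claw":5},{"ax":0,"ay":0,"az":0,"dx":40,"dy":20.4,"dz":0,"claw":5},{"ax":0,"ay":0,"az":0,"dx":40,"dy":20.4,"dz":0,"claw":5},{"ax":0,"ay":0,"az":0,"dx":40,"dy":20.4,"dz":0,"claw":5},{"ax":0,"ay":0,"az":0,"dx":40,"dy":20.4,"dz":0,"claw":5},{"ax":0,"ay":0,"az":0,"dx":40,"dy":20.4,"dz":0,"claw":5},{"ax":0,"ay":0,"az":0,"dx":40,"dy":20.4,"dz":0,"claw":5},{"ax":0,"ay":0,"az":0,"dx":40,"dy":20.4,"dz":0,"claw":5},{"ax":0,"ay":0,"az":0,"dx":25,"dy":12.4,"dz":0,"claw":5},{"ax":0,"ay":0,"az":0,"dx":16,"dy":8,"dz":0,"claw":5},{"ax":0,"ay":0,"az":0,"dx":0,"dy":0,"dz":0,"claw":5},{"ax":0,"ay":0,"az":0,"dx":0,"dy":0,"dz":0,"claw":5},{"ax":0,"ay":0,"az":0,"dx":0,"dy":0,"dz":0,"claw":5}]}}

```text
time_s: 18.3
tcp_pos: [0.4699, -0.1598, 0.2042]
ee_rot: [[0.5, -0.866, -0.002], [-0.866, -0.5, 0.001], [-0.002, 0.001, -1.0]]
wrist_force: [0.6, -0.0, -0.2]
gripper_width: 0.131
gripper_force: 29.9
```

```bash
python3 p.py 471 -160 97.8; python3 -c "
from m import *
d=cap('scene');cv2.imwrite('pics/s5.png',cv2.resize(d['frame'][100:330,300:520],None,fx=2,fy=2))
Q=world(d); s=np.hypot(Q[...,0]-.47,Q[...,1]+.161)<.06
q=Q[s&(Q[...,2]>.106)&(Q[...,2]<.138)]; print(len(q),cv2.minEnclosingCircle((q[:,:2]*1e3).astype(np.float32)))
"
```

```text
t 18.3 tcp [ 469.9 -159.8  204.2] psi -60.0 j [ -0.  11. -20.  -0. -59.  30.] w 0.131 F [ 0.6 -0.  -0.2]
shift mm [  0.9  -1.  106.4] upright fix deg [0.07 0.09 0.  ]
966 ((468.391845703125, -160.14752197265625), 40.71098327636719)
```

View pics/s5.png

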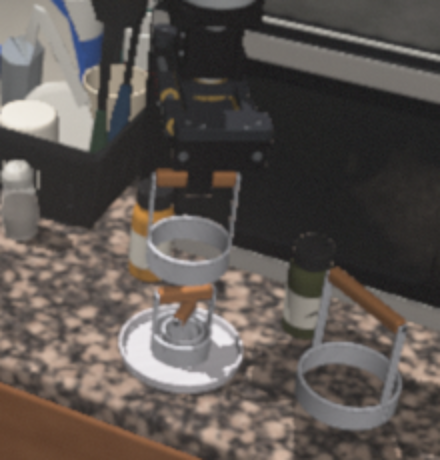

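Cutter_76 hangs above the nested pair, ring at about (190,250) over the tin at (180,345). Lowering it.

Emit:
{"name": "play_rows", "arguments": {"steps": [{"ax":0,"ay":0,"az":0,"dx":0.5,"dy":-1,"dz":10,"claw":5},{"ax":0,"ay":0,"az":0,"dx":0,"dy":0,"dz":25,"claw":5},{"ax":0,"ay":0,"az":0,"dx":0,"dy":0,"dz":25,"claw":5},{"ax":0,"ay":0,"az":0,"dx":0,"dy":0,"dz":20,"claw":5},{"ax":0,"ay":0,"az":0,"dx":0,"dy":0,"dz":15,"claw":5},{"ax":0,"ay":0,"az":0,"dx":0,"dy":0,"dz":6,"claw":5},{"ax":0,"ay":0,"az":0,"dx":0,"dy":0,"dz":2,"claw":5},{"ax":0,"ay":0,"az":0,"dx":0,"dy":0,"dz":1,"claw":5},{"ax":0,"ay":0,"az":0,"dx":0,"dy":0,"dz":0,"claw":5},{"ax":0,"ay":0,"az":0,"dx":0,"dy":0,"dz":0,"claw":5}]}}

```text
time_s: 19.35
tcp_pos: [0.4722, -0.1601, 0.1014]
ee_rot: [[0.5, -0.866, 0.001], [-0.866, -0.5, 0.0], [0.0, -0.001, -1.0]]
wrist_force: [0.8, -0.0, -0.6]
gripper_width: 0.132
gripper_force: 29.9
```

```bash
python3 p.py 471 -160 97.8
```

```text
t 19.4 tcp [ 472.2 -160.1  101.4] psi -60.0 j [ -0.  18. -27.  -0. -44.  30.] w 0.132 F [ 0.8 -0.  -0.6]
shift mm [-0.7  1.   3.6] upright fix deg [-0.06 -0.01  0.  ]
```

Emit:
{"name": "play_rows", "arguments": {"steps": [{"ax":0,"ay":0,"az":0,"dx":-0.5,"dy":0.8,"dz":1.5,"claw":5},{"ax":0,"ay":0,"az":0,"dx":0,"dy":0,"dz":1.2,"claw":5},{"ax":0,"ay":0,"az":0,"dx":0,"dy":0,"dz":0.9,"claw":5},{"ax":0,"ay":0,"az":0,"dx":0,"dy":0,"dz":0,"claw":5},{"ax":0,"ay":0,"az":0,"dx":0,"dy":0,"dz":0,"claw":5}]}}

```text
time_s: 19.85
tcp_pos: [0.4707, -0.1602, 0.0978]
ee_rot: [[0.5, -0.866, -0.001], [-0.866, -0.5, 0.0], [-0.0, 0.0, -1.0]]
wrist_force: [-1.2, 1.2, 5.7]
gripper_width: 0.134
gripper_force: 29.9
```

```bash
python3 p.py 471 -160 97.8
```

```text
t 19.9 tcp [ 470.7 -160.2   97.8] psi -60.0 j [ -0.  19. -28.  -0. -44.  30.] w 0.134 F [-1.2  1.2  5.7]
shift mm [-0.  -0.3 -0. ] upright fix deg [0.02 0.03 0.  ]
```

Emit:
{"name": "play_rows", "arguments": {"steps": [{"ax":0,"ay":0,"az":0,"dx":0,"dy":0,"dz":0,"claw":15},{"ax":0,"ay":0,"az":0,"dx":0,"dy":0,"dz":0,"claw":25},{"ax":0,"ay":0,"az":0,"dx":0,"dy":0,"dz":0,"claw":35},{"ax":0,"ay":0,"az":0,"dx":0,"dy":0,"dz":0,"claw":35},{"ax":0,"ay":0,"az":0,"dx":0,"dy":0,"dz":-10,"claw":35},{"ax":0,"ay":0,"az":0,"dx":0,"dy":0,"dz":-30,"claw":35},{"ax":0,"ay":0,"az":0,"dx":0,"dy":0,"dz":-40,"claw":40},{"ax":0,"ay":0,"az":0,"dx":0,"dy":0,"dz":-35,"claw":40},{"ax":0,"ay":0,"az":0,"dx":0,"dy":0,"dz":0,"claw":40},{"ax":0,"ay":0,"az":0,"dx":36.9,"dy":15.9,"dz":0,"claw":40},{"ax":0,"ay":0,"az":0,"dx":36.9,"dy":15.9,"dz":0,"claw":40},{"ax":0,"ay":0,"az":0,"dx":36.9,"dy":15.9,"dz":0,"claw":40},{"ax":0,"ay":0,"az":0,"dx":36.9,"dy":15.9,"dz":0,"claw":40}]}}

```text
time_s: 21.15
tcp_pos: [0.4894, -0.3211, 0.2122]
ee_rot: [[0.5, -0.866, -0.001], [-0.866, -0.5, 0.001], [-0.001, 0.0, -1.0]]
wrist_force: [0.3, 0.3, 0.3]
gripper_width: 0.459
gripper_force: 0.0
```

Emit:
{"name": "play_rows", "arguments": {"steps": [{"ax":0,"ay":0,"az":7.7,"dx":0,"dy":0,"dz":0,"claw":40},{"ax":0,"ay":0,"az":7.7,"dx":0,"dy":0,"dz":0,"claw":40},{"ax":0,"ay":0,"az":7.7,"dx":0,"dy":0,"dz":0,"claw":40},{"ax":0,"ay":0,"az":7.7,"dx":0,"dy":0,"dz":0,"claw":40},{"ax":0,"ay":0,"az":7.7,"dx":0,"dy":0,"dz":0,"claw":40},{"ax":0,"ay":0,"az":7.7,"dx":0,"dy":0,"dz":0,"claw":40},{"ax":0,"ay":0,"az":7.7,"dx":0,"dy":0,"dz":0,"claw":40},{"ax":0,"ay":0,"az":7.7,"dx":0,"dy":0,"dz":0,"claw":40},{"ax":0,"ay":0,"az":7.7,"dx":0,"dy":0,"dz":0,"claw":40},{"ax":0,"ay":0,"az":7.7,"dx":0,"dy":0,"dz":0,"claw":40},{"ax":0,"ay":0,"az":0,"dx":0,"dy":0,"dz":0,"claw":40},{"ax":0,"ay":0,"az":0,"dx":0,"dy":0,"dz":0,"claw":40}]}}

```text
time_s: 22.35
tcp_pos: [0.4894, -0.3197, 0.212]
ee_rot: [[-0.729, -0.684, -0.001], [-0.684, 0.729, 0.001], [0.0, 0.001, -1.0]]
wrist_force: [0.4, -0.5, -0.6]
gripper_width: 0.458
gripper_force: 0.0
```

```bash
python3 p.py 489.5 -319.5 116; python3 chk.py 76
```

```text
t 22.4 tcp [ 489.4 -319.7  212. ] psi -136.8 j [-17.  19.  -8.  -0. -63. -30.] w 0.458 F [ 0.4 -0.5 -0.6]
shift mm [-0.2 -0.  96. ] upright fix deg [ 0.06 -0.01  0.  ]
top tin ((471.3462829589844, -158.87060546875), 59.5107421875)
rings ((471.1203918457031, -158.28433227539062), 38.07807159423828)
76 76 rect c [ 463.1 -146.2] size [ 9.9 36.3] ang 125.1 ztop 100.8
scene tin ((468.456787109375, -162.61334228515625), 61.45502853393555)
rings ((470.9324951171875, -160.32064819335938), 40.56760787963867)
76 161 rect c [ 466.7 -159.2] size [12.9 66. ] ang 120.2 ztop 100.8
```

View pics/chk76.png

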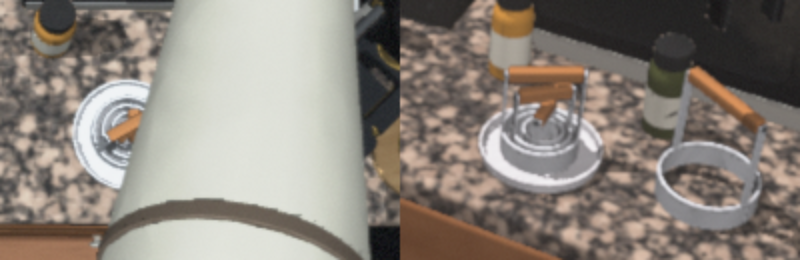

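Three cutters are nested flat; in the right half, cutter_76's ring is at about (540,145). Last is cutter_94.

Emit:
{"name": "play_rows", "arguments": {"steps": [{"ax":0,"ay":0,"az":0,"dx":0,"dy":0,"dz":20,"claw":40},{"ax":0,"ay":0,"az":0,"dx":0,"dy":0,"dz":30,"claw":40},{"ax":0,"ay":0,"az":0,"dx":0,"dy":0,"dz":20,"claw":40},{"ax":0,"ay":0,"az":0,"dx":0,"dy":0,"dz":15,"claw":40},{"ax":0,"ay":0,"az":0,"dx":0,"dy":0,"dz":11,"claw":40},{"ax":0,"ay":0,"az":0,"dx":0,"dy":0,"dz":0,"claw":30},{"ax":0,"ay":0,"az":0,"dx":0,"dy":0,"dz":0,"claw":22},{"ax":0,"ay":0,"az":0,"dx":0,"dy":0,"dz":0,"claw":18},{"ax":0,"ay":0,"az":0,"dx":0,"dy":0,"dz":0,"claw":14},{"ax":0,"ay":0,"az":0,"dx":0,"dy":0,"dz":0,"claw":5},{"ax":0,"ay":0,"az":0,"dx":0,"dy":0,"dz":0,"claw":5},{"ax":0,"ay":0,"az":0,"dx":0,"dy":0,"dz":0,"claw":5},{"ax":0,"ay":0,"az":0,"dx":0,"dy":0,"dz":0,"claw":5}]}}

```text
time_s: 23.75
tcp_pos: [0.4899, -0.3197, 0.1167]
ee_rot: [[-0.731, -0.682, 0.001], [-0.682, 0.731, 0.0], [-0.0, -0.0, -1.0]]
wrist_force: [-0.1, 2.4, 4.4]
gripper_width: 0.132
gripper_force: 30.0
```

```bash
python3 p.py 471 -160 230; python3 -c "
from m import *
d=cap('scene');cv2.imwrite('pics/s6.png',cv2.resize(d['frame'][150:350,380:600],None,fx=2,fy=2))"
```

```text
t 23.8 tcp [ 489.9 -319.7  116.7] psi -137.0 j [-17.  25. -14.  -0. -51. -30.] w 0.132 F [-0.1  2.4  4.4]
shift mm [ -95.2  129.7 -113.3] upright fix deg [-0.02  0.02  0.  ]
```

View pics/s6.png

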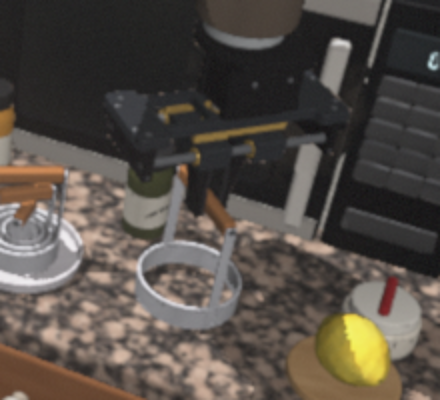

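The fingers grip cutter_94's bar at about (205,200) in the crop, clear of the jar and the oven handle. Lifting and carrying it across.

Emit:
{"name": "play_rows", "arguments": {"steps": [{"ax":0,"ay":0,"az":0,"dx":0,"dy":0,"dz":-10,"claw":5},{"ax":0,"ay":0,"az":0,"dx":0,"dy":0,"dz":-25,"claw":5},{"ax":0,"ay":0,"az":0,"dx":0,"dy":0,"dz":-30,"claw":5},{"ax":0,"ay":0,"az":0,"dx":0,"dy":0,"dz":-30,"claw":5},{"ax":0,"ay":0,"az":0,"dx":0,"dy":0,"dz":-23,"claw":5},{"ax":0,"ay":0,"az":0,"dx":0,"dy":0,"dz":0,"claw":5},{"ax":0,"ay":0,"az":0,"dx":-9.6,"dy":13.1,"dz":0,"claw":5},{"ax":0,"ay":0,"az":0,"dx":-20,"dy":27.3,"dz":0,"claw":5},{"ax":0,"ay":0,"az":0,"dx":-20,"dy":27.3,"dz":0,"claw":5},{"ax":0,"ay":0,"az":0,"dx":-20,"dy":27.3,"dz":0,"claw":5},{"ax":0,"ay":0,"az":0,"dx":-16,"dy":21.7,"dz":0,"claw":5},{"ax":0,"ay":0,"az":0,"dx":-9.6,"dy":13,"dz":0,"claw":5},{"ax":0,"ay":0,"az":0,"dx":0,"dy":0,"dz":0,"claw":5},{"ax":0,"ay":0,"az":0,"dx":0,"dy":0,"dz":0,"claw":5},{"ax":0,"ay":0,"az":0,"dx":0,"dy":0,"dz":0,"claw":5},{"ax":0,"ay":0,"az":0,"dx":0,"dy":0,"dz":0,"claw":5}]}}

```text
time_s: 25.4
tcp_pos: [0.4705, -0.1605, 0.2336]
ee_rot: [[-0.732, -0.681, -0.002], [-0.681, 0.732, 0.001], [0.001, 0.002, -1.0]]
wrist_force: [-0.4, 0.3, -0.5]
gripper_width: 0.136
gripper_force: 30.0
```

```bash
python3 p.py 471 -160 119.7; python3 -c "
from m import *
d=cap('scene');cv2.imwrite('pics/s7.png',cv2.resize(d['frame'][60:330,300:520],None,fx=2,fy=2))
Q=world(d); s=np.hypot(Q[...,0]-.47,Q[...,1]+.161)<.07
q=Q[s&(Q[...,2]>.112)&(Q[...,2]<.144)]; print(len(q),cv2.minEnclosingCircle((q[:,:2]*1e3).astype(np.float32)), q[:,2].min())
"
```

```text
t 25.4 tcp [ 470.5 -160.5  233.6] psi -137.1 j [ -0.  10. -17.  -0. -63. -47.] w 0.136 F [-0.4  0.3 -0.5]
shift mm [-8.000e-01 -1.000e-01  1.139e+02] upright fix deg [ 0.09 -0.05  0.  ]
1102 ((470.3647766113281, -161.83551025390625), 49.993404388427734) 0.11699115653733205
```

View pics/s7.png

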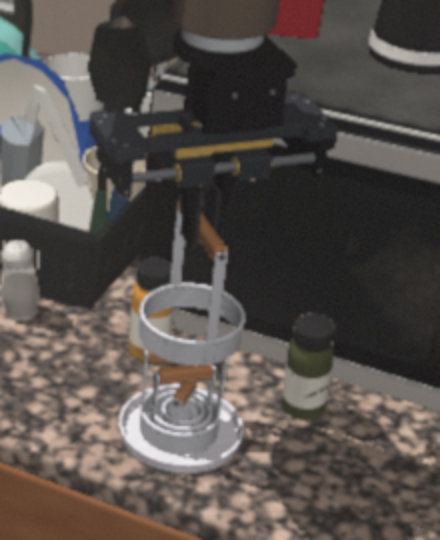

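Cutter_94 hangs level over the stack, ring at about (192,325) above the tin at (180,425). Lowering it.

Emit:
{"name": "play_rows", "arguments": {"steps": [{"ax":0,"ay":0,"az":0,"dx":-0.5,"dy":0.6,"dz":10,"claw":5},{"ax":0,"ay":0,"az":0,"dx":0,"dy":0,"dz":20,"claw":5},{"ax":0,"ay":0,"az":0,"dx":0,"dy":0,"dz":25,"claw":5},{"ax":0,"ay":0,"az":0,"dx":0,"dy":0,"dz":20,"claw":5},{"ax":0,"ay":0,"az":0,"dx":0,"dy":0,"dz":15,"claw":5},{"ax":0,"ay":0,"az":0,"dx":0,"dy":0,"dz":10,"claw":5},{"ax":0,"ay":0,"az":0,"dx":0,"dy":0,"dz":6,"claw":5},{"ax":0,"ay":0,"az":0,"dx":0,"dy":0,"dz":3,"claw":5},{"ax":0,"ay":0,"az":0,"dx":0,"dy":0,"dz":1,"claw":5},{"ax":0,"ay":0,"az":0,"dx":0,"dy":0,"dz":0,"claw":5},{"ax":0,"ay":0,"az":0,"dx":0,"dy":0,"dz":0,"claw":5}]}}

```text
time_s: 26.55
tcp_pos: [0.471, -0.1592, 0.1247]
ee_rot: [[-0.731, -0.682, 0.001], [-0.682, 0.731, 0.0], [-0.001, -0.0, -1.0]]
wrist_force: [0.0, 0.7, -1.0]
gripper_width: 0.138
gripper_force: 30.0
```

```bash
python3 p.py 471 -160 119.7
```

```text
t 26.6 tcp [ 471.  -159.2  124.7] psi -137.0 j [  0.  16. -26.  -0. -47. -47.] w 0.138 F [ 0.   0.7 -1. ]
shift mm [ 0.6 -0.6  5. ] upright fix deg [-0.01  0.04  0.  ]
```

Emit:
{"name": "play_rows", "arguments": {"steps": [{"ax":0,"ay":0,"az":0,"dx":0,"dy":0,"dz":2,"claw":5},{"ax":0,"ay":0,"az":0,"dx":0,"dy":0,"dz":1.5,"claw":5},{"ax":0,"ay":0,"az":0,"dx":0,"dy":0,"dz":1,"claw":5},{"ax":0,"ay":0,"az":0,"dx":0,"dy":0,"dz":0.5,"claw":5},{"ax":0,"ay":0,"az":0,"dx":0,"dy":0,"dz":0,"claw":5},{"ax":0,"ay":0,"az":0,"dx":0,"dy":0,"dz":0,"claw":5}]}}

```text
time_s: 27.15
tcp_pos: [0.4708, -0.1591, 0.1197]
ee_rot: [[-0.731, -0.682, -0.0], [-0.682, 0.731, 0.0], [-0.0, 0.0, -1.0]]
wrist_force: [-1.8, 1.0, 6.3]
gripper_width: 0.136
gripper_force: 30.0
```

```bash
python3 p.py 471 -160 119.7
```

```text
t 27.1 tcp [ 470.8 -159.1  119.7] psi -137.0 j [  0.  17. -26.  -0. -47. -47.] w 0.136 F [-1.8  1.   6.3]
shift mm [ 0.5 -0.8 -0. ] upright fix deg [0.02 0.01 0.  ]
```

Emit:
{"name": "play_rows", "arguments": {"steps": [{"ax":0,"ay":0,"az":0,"dx":0,"dy":0,"dz":0,"claw":15},{"ax":0,"ay":0,"az":0,"dx":0,"dy":0,"dz":0,"claw":25},{"ax":0,"ay":0,"az":0,"dx":0,"dy":0,"dz":0,"claw":35},{"ax":0,"ay":0,"az":0,"dx":0,"dy":0,"dz":0,"claw":35},{"ax":0,"ay":0,"az":0,"dx":0,"dy":0,"dz":-10,"claw":35},{"ax":0,"ay":0,"az":0,"dx":0,"dy":0,"dz":-30,"claw":35},{"ax":0,"ay":0,"az":0,"dx":0,"dy":0,"dz":-40,"claw":35},{"ax":0,"ay":0,"az":0,"dx":0,"dy":0,"dz":-20,"claw":35},{"ax":0,"ay":0,"az":0,"dx":-27,"dy":29,"dz":0,"claw":35},{"ax":0,"ay":0,"az":0,"dx":-27,"dy":29,"dz":0,"claw":35},{"ax":0,"ay":0,"az":0,"dx":-27,"dy":29,"dz":0,"claw":35},{"ax":0,"ay":0,"az":0,"dx":-27,"dy":29,"dz":0,"claw":35},{"ax":0,"ay":0,"az":0,"dx":-27,"dy":29,"dz":0,"claw":35},{"ax":0,"ay":0,"az":0,"dx":-27,"dy":29,"dz":0,"claw":35},{"ax":0,"ay":0,"az":0,"dx":0,"dy":0,"dz":0,"claw":35},{"ax":0,"ay":0,"az":0,"dx":0,"dy":0,"dz":0,"claw":35},{"ax":0,"ay":0,"az":0,"dx":0,"dy":0,"dz":0,"claw":35}]}}

```text
time_s: 28.85
tcp_pos: [0.4703, 0.078, 0.2195]
ee_rot: [[-0.732, -0.682, -0.001], [-0.682, 0.732, 0.0], [0.0, 0.001, -1.0]]
wrist_force: [-0.5, 0.8, -0.2]
gripper_width: 0.397
gripper_force: 0.0
```

```bash
python3 chk.py 94
```

```text
top tin ((470.4344482421875, -161.5604705810547), 60.31366729736328)
rings ((471.8919982910156, -158.4974822998047), 47.3096923828125)
94 97 rect c [ 471.  -159.1] size [82.3  9.9] ang 42.0 ztop 122.9
scene tin ((467.7624816894531, -163.5574188232422), 61.360599517822266)
rings ((468.82037353515625, -160.2960968017578), 48.750083923339844)
94 121 rect c [ 470.7 -159.2] size [90.1 12.7] ang 42.7 ztop 123.8
```

View pics/chk94.png

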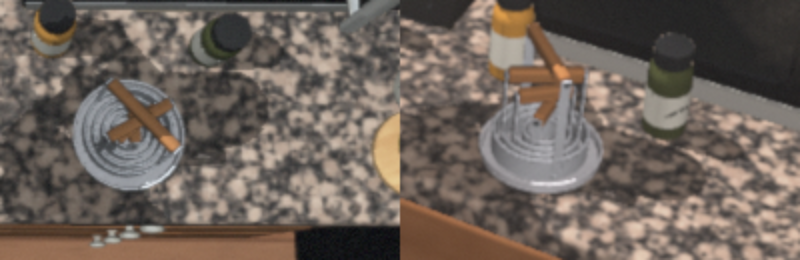

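All four cutters are nested flat and concentric at about (128,130) in the left half, with both jars in place, so I hand in the job.

```bash
python3 -c "
from station import *
print(finish_job())"
```

```text
the job is handed in; nothing more can be done
None
```

All four cutters are nested flat on the tin's floor, centred within about 3 mm of it in the last camera check; the jars and shaker were not touched, and the job was handed in at about 29 s (no verdict was returned).

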